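# Swap two boring bars that lie in each other's saddles, then shut the rack's cover

### The job

The clear cover of the boring bar rack will not shut because the thick and the thin bar lie in each other's saddles. Swing the stiff cover up by its T-knob until it stands upright and leave it there, without throwing it over backwards; then swap the two bars so that each lies fully down in the saddles of its own size (the third, widest pair of saddles may serve to park a bar but ends empty), and swing the cover down until it is fully shut. Leave the oil cup, the arbor and the pliers standing or lying where they are.

Things in the scene. Friction and masses are not known exactly. Their poses are not given: they have to be found in the camera images.
- rack: Grey steel stand, 245 mm wide, fixed to the bench. Origin on the bench; x level to the rear, y left, z up. Its plate slopes 30 degrees, low in front, its top 55 mm above the origin. Three saddle blocks sit on it side by side, 70 mm apart, in an order that changes. A stop 43 mm high crosses the plate 63 mm down the slope from the blocks' middle; a bar's lower end lies at or just above it.
- cover (a joint): Hinge of the clear cover, rad: 0 shut (parallel to the slope), 2.09 upright (sheet vertical), 2.75 right back. Stiff: it stays where left, 2 to 5 N at the knob move it. Starts ajar at 0.32 to 0.55. A hood of clear plastic, 250 mm wide, 164 mm from hinge to front edge, sides 30 mm deep. Shut, its sheet is 50 mm above the plate, 5 mm over a bar in its own saddles.
- cover_knob (a point): Centre of the cross-bar of the black T-knob, a round bar 18 mm thick and 34 mm long along the rack's y axis, 30 mm in front of the middle of the cover's front edge on a 9 mm stem. Pinched from above on its two flat ends (fingers closing along the rack's y) it turns between the fingers as the cover swings. It moves on an arc of 196 mm radius about the hinge.
- cover_hinge (a point): Middle of the cover's hinge axis, which runs along the rack's y axis at the rear of the rack, 147 mm above the bench.
- saddle_25: Black block for the 25 mm bar. Origin on the sloping plate at the block's middle; x up the slope, y left across it, z square off the slope. Two saddles, 14 mm thick, 56 wide, 40 high, at x = -40 and +40 mm, with open-topped slots 27 mm wide, floor at z = 20, fingers fit between them. The thick bar belongs here, axis at z = 32.5, x = 0; the thin one is here at first.
- saddle_16: Black block for the 16 mm bar: same size and axes as saddle_25, but slots 18 mm wide with the floor at z = 29 mm. The thin bar belongs here, its axis at z = 37 mm, its origin over x = 0. At the start the thick bar lies on top of these slots, too wide to enter, its axis at z = 49 mm.
- saddle_32: Empty black block for a 32 mm bar that is out in use: same size and axes as saddle_25, but slots 34 mm wide with the floor at z = 13 mm. A bar may be parked here: the thin bar then has its axis at z = 21 mm and can lie up to 9 mm off the middle.
- bar_25: Thick boring bar of plain steel, 120 mm long, round shank 25 mm across for 94 mm, then a narrower flat head with a small insert. Origin on the shank's axis, 60 mm from either end, near the balance point; x along the bar to the head, which points up the slope, z square off the slope. 0.34 to 0.5 kg.
- bar_16: Thin boring bar, like the thick one and also 120 mm long, but its shank is 16 mm across. Origin and axes as for the thick bar. 0.16 to 0.24 kg.
- oil_cup: Bystander: grey aluminium oil cup 57 mm in diameter, 135 mm high, standing close behind the rack; origin under its middle.
- arbor: Bystander: dark steel collet arbor 56 mm in diameter, 105 mm high, standing to the left of the rack; origin under its middle.
- pliers: Bystander: yellow-handled pliers, 191 by 63 by 14 mm, lying to the left of the rack; origin under their middle.

How it is judged (in metres and radians):
On the way, in this order (a step that is already met when the one before it is completed fails the run):
1. the cover stands upright, within 10 degrees, and both bars still lie in the wrong saddles (value of joint cover between 1.92 and 2.27 rad and velocity of joint cover between -0.1 and 0.1 rad/s and distance of each of bar_16, bar_25 from where it was at the start of the episode below 0.02 m), for 0.3 s.
2. with the cover still up, each bar lies fully down in the saddles of its own size (y of bar_25 in the frame of saddle_25 between -0.004 and 0.004 m and z of bar_25 in the frame of saddle_25 between 0.0285 and 0.0365 m and x of bar_25 in the frame of saddle_25 between -0.015 and 0.015 m and angle between the x axis of bar_25 and the x axis of saddle_25, either way round below 0.07 rad and y of bar_16 in the frame of saddle_16 between -0.004 and 0.004 m and z of bar_16 in the frame of saddle_16 between 0.033 and 0.041 m and x of bar_16 in the frame of saddle_16 between -0.015 and 0.015 m and angle between the x axis of bar_16 and the x axis of saddle_16, either way round below 0.07 rad and value of joint cover above 1.2 rad), for 0.2 s.
At the end, for the whole second after the job is handed in: Cover shut within 3 degrees; each bar at rest in the saddles of its own size, within 4 mm of fully down and of the middle of the slots, within 15 mm of the middle along the slope and within 4 degrees of the slots' direction; the widest saddles empty (y of bar_25 in the frame of saddle_25 between -0.004 and 0.004 m and z of bar_25 in the frame of saddle_25 between 0.0285 and 0.0365 m and x of bar_25 in the frame of saddle_25 between -0.015 and 0.015 m and angle between the x axis of bar_25 and the x axis of saddle_25, either way round below 0.07 rad and y of bar_16 in the frame of saddle_16 between -0.004 and 0.004 m and z of bar_16 in the frame of saddle_16 between 0.033 and 0.041 m and x of bar_16 in the frame of saddle_16 between -0.015 and 0.015 m and angle between the x axis of bar_16 and the x axis of saddle_16, either way round below 0.07 rad and value of joint cover below 0.05 rad and linear speed of each of bar_25, bar_16 below 0.02 m/s); the robot touches nothing.
It fails at once if the cover is thrown over backwards, more than 20 degrees past upright (value of joint cover above 2.45 rad).
It fails at once if the oil cup or the arbor is pushed more than 3 cm or tipped ((distance of oil_cup from where it was at the start of the episode above 0.03 m or angle between oil_cup's own z axis and vertical above 0.35 rad) or (distance of arbor from where it was at the start of the episode above 0.03 m or angle between arbor's own z axis and vertical above 0.35 rad)).
It fails at once if the pliers are moved more than 3 cm (distance of pliers from where it was at the start of the episode above 0.03 m).
It also fails if it takes over 72 s, if anything falls off the work surface, if the arm or the gripper's body presses on something with over 40 N, if the wrist force passes 120 N, or if a joint passes its speed limit or range.

### The arm

A 6-joint arm with a two-finger parallel gripper is mounted at the origin on a cart in front of the work surface, level with it; the furniture and walls round the work are solid. World frame = base frame: x ahead of the robot, y to its left, z up, the work surface at z = 0. Lengths are in mm, angles in rad, forces in N, time in s.
With the tool pointing down it reaches from about 350 to 975 mm from the base axis. Payload 4.9 kg.
Tool frame: the origin (TCP) lies at the very end of the fingers, on their centre line; the grasp point (between the pads) lies 19 mm behind it; z points along the fingers, y is the line along which they close (so a half turn about z gives the same grasp; the last joint's range is limited). The gripper opens to 85 mm and grips with 20 to 120 N. Pads are 22 mm wide; open, the fingers measure 114 mm over their backs; the gripper's body (76 mm by 85 mm) begins 54 mm behind the grasp point. The pads swing forward as they close: fully open they stand 13 mm farther back than shut.
Start: joints at [1.227, 0.053, 1.613, -0, 1.476, -0.119], TCP at [139.311, 609.257, 231.304] pointing down, gripper open.
Joint ranges: [-3.01, 3.01], [-1.01, 2.22], [0.06, 2.58], [-1.02, 4.17], [0.09, 2.62], [-3.14, 3.14]. Speed limits (rad/s): [2.57, 2.57, 3.14, 3.14, 3.14, 3.14].

### API

Orientations are given as a unit quaternion [w, x, y, z].
In Python, from rig import state, grab_frame, job_done gives the robot as it stands.
- The arm moves only by the tool arm_command, never from a script. Its argument "increments" is one flat list of numbers, 5 for each row, row after row: the opening, from -1 (shut) to 1 (fully open), then the shift along the tool's x, y, z in cm, then the turn about the tool's z in rad. In form: [grip, tx, ty, tz, spin, grip, tx, ty, tz, spin, ...]. A call has 1 to 8 rows; each row shifts and turns the commanded pose from where the row before left it, along the tool's axes as they then stand; what a row does not reach is not made up. A row lasts 1/10 s, in which the tool goes at most 50 mm and 8.59 degrees, less where a joint would pass 70% of its speed; a pose out of reach is approached as far as the arm can. A call is refused whole if a number of a shift passes 5 or a number of a turn 0.15, either way. A call with a gripper value outside its range is refused whole. The fingers move at their own pace and stop on an object; "squeeze" is the grip in N (left out, the last holds). Time passes only in rows, so rows that do not move let the fingers close. It gives the time, the measured TCP pose, the force, the opening and the grip force at its end, in the units of the state.
- state(): the state, without advancing time (a new reading comes with each control period).
- grab_frame(name): name is "scene" or "top" or "wrist"; returns a dict with "img" (480x640x3 uint8, red, green, blue), "fx", "fy", "cx", "cy" (pixels), "camera_from_world" (4x4, takes a point from world to camera coordinates). Camera axes: x right, y down, z forward; pixel columns grow to the right and rows downward; lengths in mm; the calibration is good to about 2 mm. A picture is of the moment at which its call begins. There is no depth.
- job_done(): hands the job in; it is judged then, once.
The state is a dict: "time_s": time; "qpos": joint angles; "qd": joint speeds; "joint_torque": joint torques, N m; "ee_pos": TCP position; "tool_rot": TCP orientation; "wrist_force": force on the tool from outside, world axes, zero at the start; "wrist_torque": the same for the moment, N m; "finger_gap": finger opening in mm; "grasp_force": force on a finger pad.
Only numpy, scipy, OpenCV 4.12 (cv2) and the standard library are available. Lean on these libraries where they do the work, as an engineer would, in place of code of your own. Each camera call takes 0.05 s, during which the arm holds its last target. There are 200 camera calls.

## Working session

There is one attempt and no reset: what is moved stays moved. The work goes in short steps, Python scripts to look and compute and a tool call to move; the robot and the scene stay as the last step left them, time stands still between calls to the robot, and variables do not carry over. Pictures are saved under pics/ and viewed, at most 10 in all, crops included, and the job is handed in when it is done.

Besides the shell and the picture viewer there is one more tool, called after "Request:" by a JSON object that holds its "method" and its "body". arm_command: Moves the arm, as the interface text tells. Its arguments: {"type":"object","properties":{"increments":{"type":"array","items":{"type":"number"}},"squeeze":{"type":"number"}},"required":["increments"]}

```bash
ls; mkdir -p pics; python3 - <<'E'
from rig import *
import cv2,numpy as np
s=state();print(s)
for n in("scene","top"):
    f=grab_frame(n);cv2.imwrite(f"pics/{n}0.png",f["img"][...,::-1]);print(n,f["fx"],f["fy"],f["cx"],f["cy"],np.round(f["camera_from_world"],4).tolist())
E
```

```text
pics
{'time_s': 0.0, 'qpos': array([ 1.22697599e+00,  5.33659390e-02,  1.61430441e+00, -1.74344525e-05,
        1.47601111e+00, -1.18997529e-01]), 'qd': array([-0.00064855,  0.00067861, -0.00012409,  0.00017536, -0.0030076 ,
        0.00103745]), 'joint_torque': array([-1.78971401e-03, -3.93693960e+01, -3.70170844e+01, -3.78562490e-04,
        7.27523482e-03, -8.06088167e-06]), 'ee_pos': array([139.12206355, 608.67181292, 230.0511817 ]), 'tool_rot': array([-2.31086463e-04,  1.12173917e-01,  9.93688040e-01, -1.01855154e-03]), 'wrist_force': array([ 0.09715594,  0.03443338, -1.00275213]), 'wrist_torque': array([ 0.03298295, -0.00527764, -0.05420964]), 'grasp_force': 0.0, 'finger_gap': 85.33737989170797}
scene 535.3041943901862 535.3041943901862 315.4971867272704 241.7314818589246 [[0.7506, -0.6607, 0.0071, -535.4019], [-0.3505, -0.4071, -0.8435, 229.845], [0.5601, 0.6306, -0.5372, 988.2255], [0.0, 0.0, 0.0, 1.0]]
top 437.4869965066583 437.4869965066583 322.1211436113295 234.15753915974858 [[-0.0151, -0.9995, 0.0276, -163.3488], [-0.9952, 0.0123, -0.0969, 571.7191], [0.0965, -0.0289, -0.9949, 885.896], [0.0, 0.0, 0.0, 1.0]]
```

View pics/scene0.png

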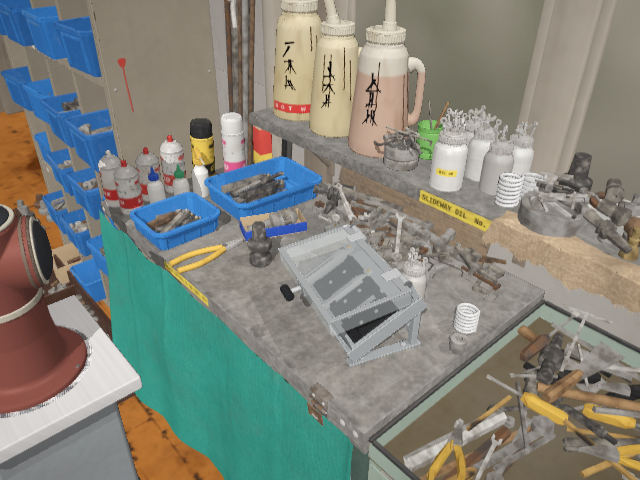

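View pics/top0.png

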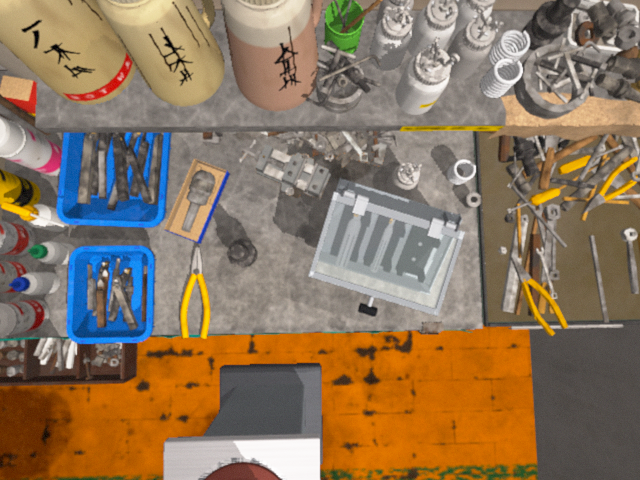

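The scene and top views show the rack at about (385,250) in the top view, with the T-knob at (368,308). The cup is at (407,177), the arbor at (241,250) and the pliers at (196,300). I'll zoom in on the rack.

```bash
python3 - <<'E'
import cv2,numpy as np
a=cv2.imread("pics/top0.png")[160:330,300:480];b=cv2.imread("pics/scene0.png")[215:370,265:440]
a=cv2.resize(a,(600,567),interpolation=cv2.INTER_CUBIC)
cv2.imwrite("pics/t1.png",a)
b=cv2.resize(b,None,fx=3.4,fy=3.4,interpolation=cv2.INTER_CUBIC);print(b.shape)
cv2.imwrite("pics/s1.png",b)
E
```

```text
(527, 595, 3)
```

View pics/t1.png

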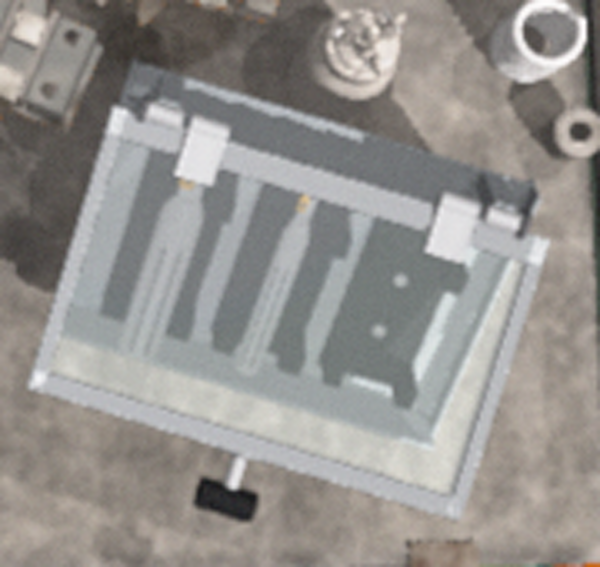

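View pics/s1.png

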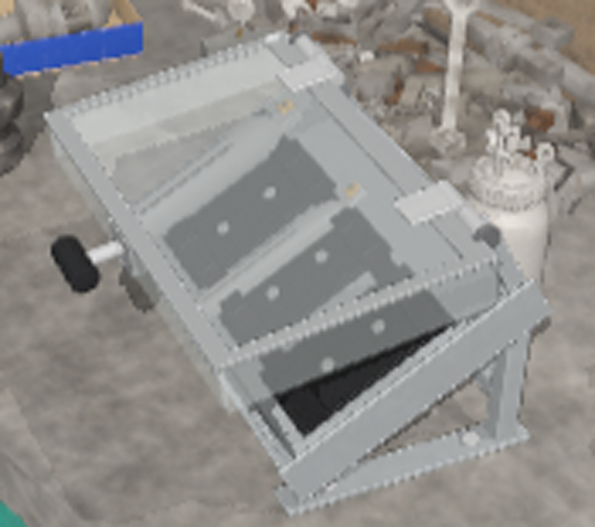

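The crops show the thick bar in the left block (so saddle_16 is at y=+70) and the thin bar in the middle block (saddle_25). The right block is empty (saddle_32). The cover's front corners in the top crop are at (38,383) and (457,512). The knob is at (227,499) in the top crop and (75,263) in the scene crop.

```bash
cat > h.py <<'E'
import numpy as np,cv2
from rig import *
def cam(f):
    T=f["camera_from_world"];R=T[:3,:3];return R,-R.T@T[:3,3],f
def ray(c,u,v):
    R,o,f=c;d=R.T@np.array([(u-f["cx"])/f["fx"],(v-f["cy"])/f["fy"],1]);return o,d/np.linalg.norm(d)
def onz(c,u,v,z):
    o,d=ray(c,u,v);return o+d*(z-o[2])/d[2]
def tri(rays):
    A=sum(np.eye(3)-np.outer(d,d) for o,d in rays);b=sum((np.eye(3)-np.outer(d,d))@o for o,d in rays)
    p=np.linalg.solve(A,b);return p,[np.linalg.norm(np.cross(p-o,d)) for o,d in rays]
def proj(c,p):
    R,o,f=c;q=R@(np.array(p)-o);return q[0]/q[2]*f["fx"]+f["cx"],q[1]/q[2]*f["fy"]+f["cy"]
E
cat > m1.py <<'E'
from h import *
def blob(f,x0,y0,x1,y1,th=60):
    g=f["img"][y0:y1,x0:x1].max(2);m=(g<th).astype(np.uint8)
    n,l,s,c=cv2.connectedComponentsWithStats(m);i=1+np.argmax(s[1:,4]);return c[i]+[x0,y0],s[i]
T=cam(grab_frame("top"));S=cam(grab_frame("scene"))
kt,a=blob(T[2],355,300,382,320);ks,b=blob(S[2],277,280,297,305)
print(kt,a,ks,b)
k,r=tri([ray(T,*kt),ray(S,*ks)]);print("knob",k,r)
t=lambda u,v:(300+u/3.3333,160+v/3.3333); s=lambda u,v:(265+u/3.4,215+v/3.4)
P={}
for n,tt,ss in [("FL",(38,383),(50,118)),("FR",(457,512),(222,365)),("RR",(542,245),(492,262)),("RL",(118,115),(280,40))]:
    P[n],r=tri([ray(T,*t(*tt)),ray(S,*s(*ss))]);print(n,P[n].round(1),np.round(r,1))
for n,u,v in [("rear",P["RR"],P["RL"]),("front",P["FR"],P["FL"])]:
    d=v-u;print(n,np.hypot(*d[:2]),np.arctan2(-d[0],d[1]))
E
python3 m1.py
```

```text
[367.23529412 309.38970588] [  4   4  18  12 136] [286.65441176 292.35294118] [  3   5  14  16 136]
knob [ 418.1273114  -252.05977203  107.69392262] [np.float64(0.06874337349602878), np.float64(0.06874337349611634)]
FL [ 484.4 -147.4  122.9] [0. 0.]
FR [ 409.8 -380.6  123.1] [0.7 0.7]
RR [ 557.1 -429.   141.6] [0.7 0.7]
RL [ 632.2 -193.7  141.3] [0. 0.]
rear 246.98332847292085 -0.3091485397085715
front 244.93708365720377 -0.30968349081107915
```

Request:
{"method": "arm_command", "body": {"increments": [1,0,0,0,0.085,1,-4.2,-2.6,0,0,1,-4.2,-2.6,0,0,1,-4.2,-2.6,0,0,1,-4.2,-2.6,0,0,1,-4.2,-2.6,0,0,1,-4.2,-2.6,0,0,1,-4.2,-2.6,0,0], "squeeze": 40}}

```text
time_s: 1.0
ee_pos: [364.6, 344.6, 231.3]
tool_rot: [0.0, 0.154, 0.988, 0.0]
wrist_force: [1.0, 0.5, 0.1]
finger_gap: 84.9
grasp_force: 0.0
```

Request:
{"method": "arm_command", "body": {"increments": [1,-2,-4.5,0,0,1,-2,-4.5,0,0,1,-2,-4.5,0,0,1,-2,-4.5,0,0,1,-2,-4.5,0,0,1,-2,-4.5,0,0,1,-2,-4.5,0,0,1,-2,-4.5,0,0]}}

```text
time_s: 1.8
ee_pos: [406.2, -47.3, 231.5]
tool_rot: [0.001, 0.154, 0.988, 0.0]
wrist_force: [0.6, 1.0, 0.1]
finger_gap: 85.5
grasp_force: 0.0
```

Request:
{"method": "arm_command", "body": {"increments": [1,-1.48,-3.83,1.4,0,1,-1.48,-3.83,1.4,0,1,-1.48,-3.83,1.4,0,1,-1.48,-3.83,1.4,0,1,-1.48,-3.83,1.4,0,1,0,0,0,0]}}

```text
time_s: 2.4
ee_pos: [417.1, -253.2, 158.8]
tool_rot: [-0.002, 0.157, 0.988, 0.001]
wrist_force: [-0.1, 0.5, 0.2]
finger_gap: 85.5
grasp_force: 0.0
```

```bash
python3 - <<'E'
from h import *
f=grab_frame("wrist");cv2.imwrite("pics/w0.png",f["img"][...,::-1]);c=cam(f);print(c[1],state()["ee_pos"],f["fx"],proj(c,[418,-252,107.7]))
E
```

```text
[ 348.40380655 -229.38846693  301.62537187] [ 417.54570443 -251.502104    159.70460613] 338.2269111279146 (np.float64(320.32796524672847), np.float64(266.42888774282295))
```

View pics/w0.png

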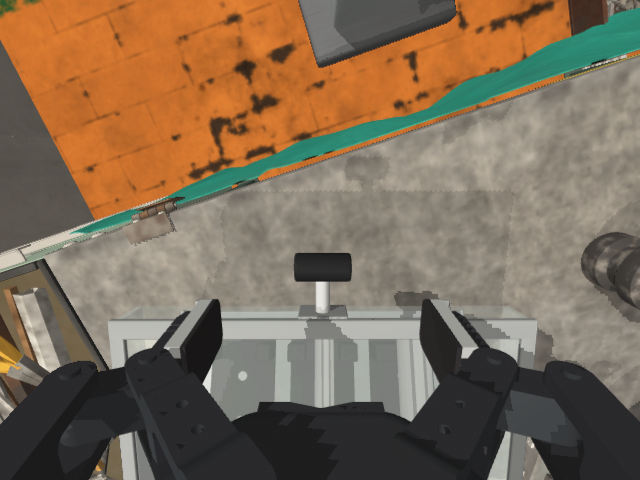

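The wrist view shows the knob at (322,267), against a predicted (320,266), midway between the pads and square to them. I'll go down and pinch it.

Request:
{"method": "arm_command", "body": {"increments": [1,0,0,2.4,0,1,0,0,2.4,0,1,0,0,2.2,0,-0.4,0,0,0,0,-0.4,0,0,0,0,-0.4,0,0,0,0,-0.4,0,0,0,0,-0.4,0,0,0,0], "squeeze": 40}}

```text
time_s: 3.25
ee_pos: [419.1, -252.7, 93.6]
tool_rot: [0.001, 0.154, 0.988, -0.003]
wrist_force: [-2.1, -5.3, 0.4]
finger_gap: 33.0
grasp_force: 44.9
```

```bash
python3 - <<'E'
import numpy as np
p=np.radians(np.linspace(-11.6,88.1,17));s=-196*np.cos(p);z=147+196*np.sin(p)
print(np.c_[-np.diff(s)/10,-np.diff(z)/10].round(2).tolist())
E
```

```text
[[0.31, -2.11], [0.08, -2.13], [-0.15, -2.13], [-0.38, -2.1], [-0.6, -2.04], [-0.82, -1.97], [-1.03, -1.87], [-1.23, -1.74], [-1.41, -1.6], [-1.57, -1.44], [-1.72, -1.26], [-1.85, -1.06], [-1.95, -0.86], [-2.03, -0.64], [-2.09, -0.42], [-2.12, -0.19]]
```

Request:
{"method": "arm_command", "body": {"increments": [-0.4,0.31,0,-2.11,0,-0.4,0.08,0,-2.13,0,-0.4,-0.15,0,-2.13,0,-0.4,-0.38,0,-2.1,0,-0.4,-0.6,0,-2.04,0,-0.4,-0.82,0,-1.97,0,-0.4,-1.03,0,-1.87,0,-0.4,-1.23,0,-1.74,0]}}

```text
time_s: 4.05
ee_pos: [454.0, -263.9, 252.5]
tool_rot: [-0.001, 0.155, 0.988, -0.003]
wrist_force: [-0.2, -8.8, -8.2]
finger_gap: 33.1
grasp_force: 40.8
```

Request:
{"method": "arm_command", "body": {"increments": [-0.4,-1.41,0,-1.6,0,-0.4,-1.57,0,-1.44,0,-0.4,-1.72,0,-1.26,0,-0.4,-1.85,0,-1.06,0,-0.4,-1.95,0,-0.86,0,-0.4,-2.03,0,-0.64,0,-0.4,-2.09,0,-0.42,0,-0.4,-1.9,0,-0.17,0]}}

```text
time_s: 4.85
ee_pos: [592.0, -308.6, 328.2]
tool_rot: [-0.002, 0.155, 0.988, -0.003]
wrist_force: [-5.8, -5.9, -0.4]
finger_gap: 33.1
grasp_force: 39.8
```

Request:
{"method": "arm_command", "body": {"increments": [-0.4,0,0,0,0,-0.4,0,0,0,0,-0.4,0,0,0,0,-0.4,0,0,0,0]}}

```text
time_s: 5.25
ee_pos: [592.7, -308.8, 328.2]
tool_rot: [0.001, 0.155, 0.988, -0.003]
wrist_force: [-1.2, -7.0, -0.7]
finger_gap: 32.9
grasp_force: 40.2
```

```bash
python3 - <<'E'
from h import *
s=state();p=s["ee_pos"];print(p,p@[.9525,-.3046,0],p@[.3046,.9525,0],s["wrist_force"])
f=grab_frame("scene");cv2.imwrite("pics/s2.png",f["img"][...,::-1]);f=grab_frame("top");cv2.imwrite("pics/t2.png",f["img"][...,::-1])
E
```

```text
[ 592.69190335 -308.84571857  328.15721365] 658.613443816252 -113.64159318032303 [-1.15959463 -7.02589685 -0.68191051]
```

View pics/s2.png

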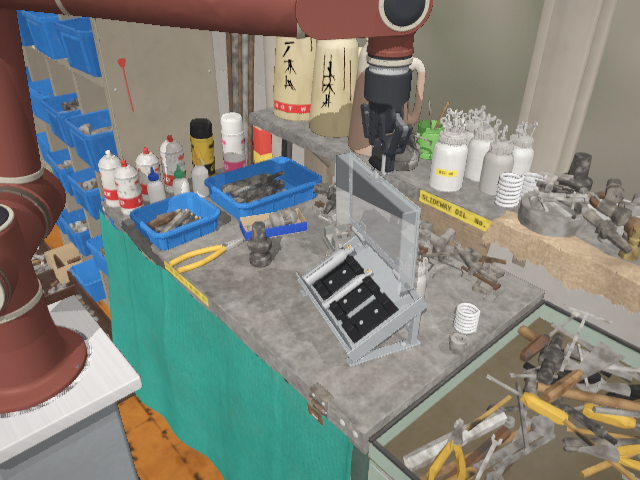

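The scene view shows the cover upright (about 2.13 rad by the arc), with all three saddles and both bars visible. I'll release and back off.

Request:
{"method": "arm_command", "body": {"increments": [0.3,0,0,0,0,0.3,0,0,0,0,0.3,0,0,0,0,0.3,0,0,-2.5,0,0.3,0,0,-3.5,0,1,4,0,0,0,1,4.5,0,0,0,1,4.5,0,0,0]}}

```text
time_s: 6.15
ee_pos: [468.4, -265.8, 387.2]
tool_rot: [0.0, 0.154, 0.988, -0.0]
wrist_force: [-0.0, -0.7, 1.5]
finger_gap: 85.1
grasp_force: 0.0
```

Request:
{"method": "arm_command", "body": {"increments": [1,0,0,5,0,1,0,0,5,0,1,0,0,3,0,1,0,0,0,0]}}

```text
time_s: 6.55
ee_pos: [467.0, -264.4, 251.0]
tool_rot: [-0.004, 0.154, 0.988, 0.003]
wrist_force: [-0.6, 0.5, 0.6]
finger_gap: 85.6
grasp_force: 0.0
```

```bash
python3 - <<'E'
from h import *
s=state();p=s["ee_pos"];print(p,p@[.9525,-.3046,0],p@[.3046,.9525,0],s["wrist_force"])
I=[]
for n,sl in(("scene",np.s_[130:370,270:440]),("top",np.s_[160:330,290:490]),("wrist",np.s_[200:480,160:480])):
    f=grab_frame(n);np.save(f"{n}3.npy",f,allow_pickle=True);I.append(cv2.resize(f["img"][sl],None,fx=2,fy=2,interpolation=cv2.INTER_CUBIC)if n!="wrist" else f["img"][sl])
c=np.zeros((600,760,3),np.uint8)
c[:480,:340]=I[0];c[:340,340:740]=I[1];c[340:600,340:660]=I[2][:260]
cv2.imwrite("pics/c3.png",c[...,::-1])
E
```

```text
[ 467.02858928 -264.43179392  251.00282921] 525.39065571785 -109.6143754115247 [-0.60664759  0.4622702   0.56179013]
```

View pics/c3.png

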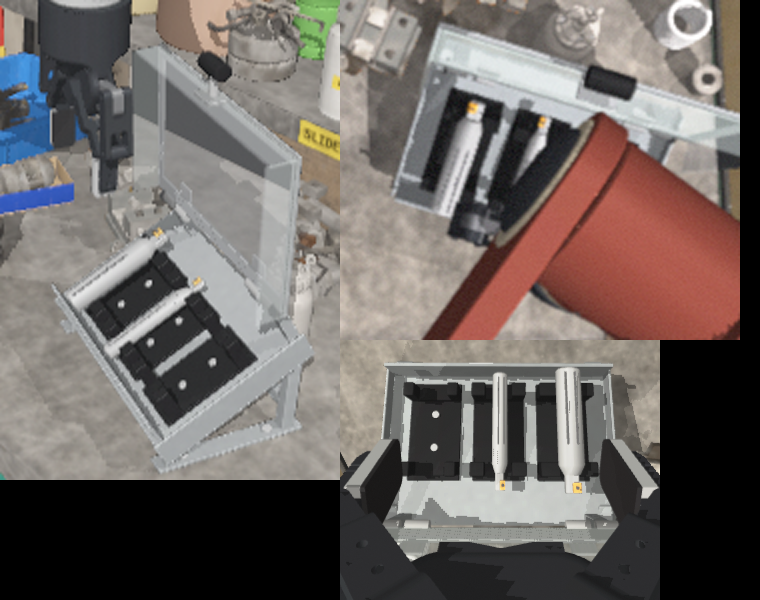

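The wrist view (crop offset 160,200) shows the empty block at the left, the thin bar at column 320 over the middle block, and the thick bar at column 388. Both bars run straight along the image rows, heads down. Next I'll get profiles to locate the blocks.

```bash
python3 - <<'E'
from h import *
f=np.load("wrist3.npy",allow_pickle=True).item();g=f["img"].max(2).astype(int);c=cam(f)
print("cam",c[1],"opt",c[0][2])
for col in(233,239,272,299,341,348,364,412):print(col,''.join('#' if v<45 else '+' if v<75 else '.' for v in g[215:375,col]))
for row in(245,252,290,330,337):print(row,''.join('#' if v<45 else '+' if v<75 else '.' if v<150 else 'O' for v in g[row,215:440]))
print(g[222:240,320],g[340:356,321],g[217:235,388],g[345:360,397])
E
```

```text
cam [ 400.28706436 -242.78146509  400.16829972] opt [ 0.27360414 -0.08695653 -0.95790362]
233 ............................###################+++++++++++++++++++++++++++++++++++++++++++++++++++++++++++###############++++...................................
239 .............................++################+++++++++++++++++++++++++++++++++++++++++++++++++++++++++++++#############++++...................................
272 ............................######+++++########+++++++++++++++++++++++++++++++++++++++++++++++++++++++++++##+#++++++++++##+++...................................
299 ............................#########++##########++++++++++++++++++++++++++++++++++++++++++++++++++++++++++#++++++++++++####+...................................
341 ............................#################################################################################++++++++++++#+++...................................
348 ................................................................................................................................................................
364 ................
[... 1035 characters left out ...]
#######+++++++++++++++++++++#####+..........+++++++++++++###########OOOOOOOOO..+#######++++++++++++++..........+####+++++++++++++++++##.OOOOOOOOOOOOOOOOO...+#########++####+.+###################
337 #######.OOOO.++++++++++++++++++#########+++##++++++++++++++++++#..OOOOOOOOOOO.##########++++########OOOOOOOO.+##+++#########+++++.OO.OOOOOO...+##########+++++++++++++###.OOOOOOOOOOOOOO.++++#####+..........+###################
[158 169 185 178 124  88  88  88  87  99 151 206 222 222 222 220 220 220] [199 249 247 242 196 181 219 247 252 250 215 209 209 208 208 209] [142 144 149 154 154 152 156 180 176 166 197 224 230 230 230 232 232 232] [246 187 120 124 179 250 251 249 194 202 202 202 200 200 203]
```

```bash
cat > g.py <<'E'
from h import *
X=np.array([.9525,-.3046,0]);Y=np.array([.3046,.9525,0])
def W(s,l,z):return X*s+Y*l+np.array([0,0,z])
def B(s0,l,x,z,zp=55):return W(s0+x*.866-z*.5,l,zp+x*.5+z*.866)
E
python3 - <<'E'
from g import *
f=np.load("wrist3.npy",allow_pickle=True).item();c=cam(f)
for s0 in(600,604,608,612):
  print(s0,*[round(proj(c,B(s0,-114,x,z))[1],1) for x,z in((-47,40),(-33,40),(33,40),(47,40),(47,0))],"obs 243 262 322 334? 340",
   "bars(thin lo,thick lo)",[round(proj(c,B(s0,-114,-60,z))[1],1) for z in(32.5,49)])
for n,row,col,z in(("thin",290,320.5,105),):pass
def lat(row,col,zoff):
  # intersect ray with plane at height zoff off slope, s0=608
  n=-X*.5+np.array([0,0,.866]);p0=B(608,-114,0,zoff);o,d=ray(c,col,row);p=o+d*((p0-o)@n)/(d@n);q=p-B(608,0,0,0);return p@Y, q@(X*.866+np.array([0,0,.5]))
for row in(252,290,330):print(row)
print("block32 edges",lat(252,224,40),lat(252,281,40),"b25",lat(252,291,40),lat(252,346,40),"b16",lat(252,355,40),lat(252,416.5,40))
g=f["img"].max(2).astype(int)
for row in(245,270,290,310):
  print(row,''.join(f"{v:4d}" for v in g[row,306:334]),'|',''.join(f"{v:4d}" for v in g[row,370:408]))
E
```

```text
600 226.2 239.6 306.2 321.1 321.2 obs 243 262 322 334? 340 bars(thin lo,thick lo) [np.float64(216.2), np.float64(211.2)]
604 230.0 243.4 309.9 324.9 324.5 obs 243 262 322 334? 340 bars(thin lo,thick lo) [np.float64(220.0), np.float64(215.2)]
608 233.8 247.2 313.7 328.6 327.8 obs 243 262 322 334? 340 bars(thin lo,thick lo) [np.float64(223.7), np.float64(219.1)]
612 237.6 250.9 317.3 332.2 331.1 obs 243 262 322 334? 340 bars(thin lo,thick lo) [np.float64(227.3), np.float64(222.9)]
252
290
330
block32 edges (np.float64(-206.82191392736593), np.float64(-27.925432934059728)) (np.float64(-149.19578823000836), np.float64(-27.963555001784265)) b25 (np.float64(-139.08460771168268), np.float64(-27.97024396627439)) (np.float64(-83.46599567386578), np.float64(-28.007037980607116)) b16 (np.float64(-74.36362104687362), np.float64(-28.013059578238227)) (np.float64(-12.155423572565272), np.float64(-28.054212876129256))
245   42  44  45  44  44  44  99 188 215 222 227 199 122 195 221 216 198 137 130 143 127  59  31  28  28  29  42  43 |   43  42  43  42  43  88 162 195 205 215 221 224 228 228 191 127
[... 204 characters left out ...]
9 |   43  44  45  43  43  44  91 167 198 207 214 220 224 228 227 189 128 121 205 171 223 223 220 215 208 151 122 136 163 156 137 118  62  33  29  30 107 112
290   45  45  46  45  46  45 148 212 226 231 235 191 121 222 222 213 194 136 124 138 120  74  36  31  32  31  31  30 |   45  45  45  46  46  44  44 147 182 200 211 218 221 225 228 227 173 125 120 224 228 226 221 214 207 202 145 120 133 157 149 131 116  60  31  30  30 106
310   47  47  47  46  48  47 189 211 227 231 236 228 231 225 219 207 187 173 156 138 123  75  38  32  32  32  32  32 |   46  46  46  46  47  46  46  66 159 194 205 212 219 223 227 228 225 224 225 226 227 226 223 218 209 203 196 186 176 166 155 145 128 110  60  33  30  29
```

```bash
python3 - <<'E'
from g import *
L={}
for n,(x0,y0,x1,y1) in dict(scene=(320,235,380,290),top=(340,200,410,245),wrist=(300,330,420,365)).items():
    f=np.load(f"{n}3.npy",allow_pickle=True).item();i=f["img"][y0:y1,x0:x1]
    hsv=cv2.cvtColor(i,cv2.COLOR_RGB2HSV);m=((hsv[...,0]>8)&(hsv[...,0]<32)&(hsv[...,1]>110)&(hsv[...,2]>120)).astype(np.uint8)
    m=cv2.dilate(m,np.ones((2,2)));k,l,s,c=cv2.connectedComponentsWithStats(m)
    o=sorted([(s[j,4],tuple((c[j]+[x0,y0]).round(1))) for j in range(1,k)],reverse=True)[:2];o=sorted(o,key=lambda t:t[1][0]);print(n,o)
    C=cam(f);L[n]=(C,[q[1] for q in o])
# order: wrist left->right thin,thick ; scene/top left->right thick,thin
for name,i in(("thick",0),("thin",1)):
    r={n:ray(L[n][0],*L[n][1][i if n!="wrist" else 1-i]) for n in L}
    for combo in(("scene","top"),("scene","wrist"),("top","wrist"),("scene","top","wrist")):
        p,e=tri([r[q] for q in combo]);print(name,combo,"s,l,z",round(p@X,1),round(p@Y,1),round(p[2],1),np.round(e,1))
f=grab_frame("wrist");C=cam(f);s=state();print(s["ee_pos"],s["tool_rot"],C[1],np.degrees(np.arccos((C[0]@L["wrist"][0][0].T)[2,2])))
E
```

```text
scene [(np.int32(18), (np.float64(349.0), np.float64(246.4))), (np.int32(8), (np.float64(368.9), np.float64(270.9)))]
top [(np.int32(27), (np.float64(356.0), np.float64(213.8))), (np.int32(23), (np.float64(390.9), np.float64(220.7)))]
wrist [(np.int32(60), (np.float64(322.6), np.float64(345.2))), (np.int32(102), (np.float64(397.4), np.float64(348.1)))]
thick ('scene', 'top') s,l,z 641.1 -40.0 124.9 [0.5 0.5]
thick ('scene', 'wrist') s,l,z 643.8 -36.4 122.3 [0.2 0.2]
thick ('top', 'wrist') s,l,z 639.4 -38.9 129.8 [0.7 0.7]
thick ('scene', 'top', 'wrist') s,l,z 641.4 -38.8 125.1 [1.  1.3 1.8]
thin ('scene', 'top') s,l,z 651.4 -109.7 105.6 [0.6 0.6]
thin ('scene', 'wrist') s,l,z 653.6 -107.1 103.4 [0. 0.]
thin ('top', 'wrist') s,l,z 649.9 -108.0 109.5 [0.9 0.9]
thin ('scene', 'top', 'wrist') s,l,z 651.9 -108.5 105.2 [0.8 1.3 1.5]
[ 470.71625485 -267.3491156   260.08172362] [ 0.0021901   0.15416153  0.98804258 -0.0011311 ] [ 400.65691304 -243.09340507  401.6425303 ] 0.17306766622700442
```

```bash
python3 - <<'E'
from g import *
f=np.load("wrist3.npy",allow_pickle=True).item();c=cam(f)
S0=618
def lat(row,col,zoff):
  n=-X*.5+np.array([0,0,.866]);p0=B(S0,-114,0,zoff);o,d=ray(c,col,row);p=o+d*((p0-o)@n)/(d@n);q=p-B(S0,0,0,0);return np.round([p@Y, q@(X*.866+np.array([0,0,.5]))],1)
print("thin",[lat(r,k,28) for r,k in((245,319.4),(290,319.5),(310,319.4),(232,319),(349,321))])
print("thick",[lat(r,k,49) for r,k in((245,387.9),(270,389.2),(290,389.9),(310,390.7),(226.5,388),(352,396))])
g=f["img"].max(2).astype(int)
# slot of empty block: lower saddle top face rows 243-262
for row in(248,258,326,331):print(row,g[row,222:286])
def one(n,zoff,a,b,r):print(n,lat(r,a,zoff),lat(r,b,zoff))
one("top view knob",0,320,320,290)
k=cam(np.load("top3.npy",allow_pickle=True).item())
E
```

```text
thin [array([-110.4,  -47.7]), array([-110.3,    0. ]), array([-110.3,   20.3]), array([-110.9,  -62.1]), array([-108.7,   58.4])]
thick [array([-41.6, -43.1]), array([-41.4, -17.8]), array([-41.7,   1.9]), array([-41.8,  20.9]), array([-40.6, -62.3]), array([-38.6,  59.4])]
248 [134  95  59  53  52  49  48  48  47  47  45  31  22  20  20  20  21  21
  43  45  42  32  28  31  30  30  30  28  42  43  42  42  42  45  45  45
  46  45  45  44  44  44  44  44  44  47  47  46  45  44  44  44  43  43
  38  25  21  21  32  27 113 119 119 190]
258 [134 136 136 206 213 183 128  71  33  26  26  27  26  27  26  24  22  26
  30  27  28  27  28  28  28  28  29  29  28  28  28  28  27  29  30  45
  47  46  47  46  47  45  46  45  45  45  45  39  27  23  23  22  22  23
  24  23  22  22  21  43 113 119 119 119]
326 [ 47  50  50  48  48  43  30  21  21  21  20  22  22  26  30  31  32  31
  31  32  30  31  31  31  31  31  31  30  31  31  32  46  49  48  50  53
  51  49  49  48  49  47  48  48  48  48  48  48  48  48  47  46  31  22
  21  22  20  47 110 115 129 131 132 132]
331 [ 37  49  48  49  50  39  25  21  21  22  20  21  21  27  31  30  30  31
  31  31  32  31  30  32  32  31  32  31  32  35  36  51  52  52  52  52
  52  52  52  51  51  44  47  50  49  50  49  48  48  49  49  45  30  23
  20  21  21  65 112 117 131 134 135 135]
top view knob [-109.8   -2.5] [-109.8   -2.5]
```

With s0=618 both bars come out 120 mm long, lying within 2 mm of centre and parallel to the slots. Plan: park the thick bar in saddle_32, move the thin bar to saddle_16, then the thick bar to saddle_25. First I'll go over the thick bar.

Request:
{"method": "arm_command", "body": {"increments": [0.06,-1.9,2.3,0,0,0.06,-1.9,2.3,0,0,0.06,-1.85,2.2,2,0,0.06,0,0,4,0,0.06,0,0,4,0,0.06,0,0,3,0,0.06,0,0,0,0,0.06,0,0,0,0], "squeeze": 70}}

```text
time_s: 7.55
ee_pos: [545.3, -219.7, 129.0]
tool_rot: [0.001, 0.154, 0.988, -0.0]
wrist_force: [0.9, -0.7, 0.4]
finger_gap: 45.2
grasp_force: 0.0
```

```bash
cat > w.py <<'E'
from g import *
import sys
s=state();f=grab_frame("wrist");c=cam(f);p=s["ee_pos"]
print("ee s,l,z",np.round([p@X,p@Y,p[2]],1),"cam-based",np.round([c[1]@X+72.6,c[1]@Y,c[1][2]-141.9],1),"F",s["wrist_force"].round(1),s["wrist_torque"].round(2),"gap",s["finger_gap"],s["grasp_force"],s["time_s"])
np.save("w.npy",f,allow_pickle=True)
if len(sys.argv)>1:cv2.imwrite(f"pics/{sys.argv[1]}.png",f["img"][...,::-1])
E
python3 w.py w4
```

```text
ee s,l,z [586.3 -43.2 129. ] cam-based [585.3 -41.7 129.5] F [ 0.9 -0.7  0.4] [-0.03  0.01  0.01] gap 45.23447180409294 0.0 7.55
```

View pics/w4.png

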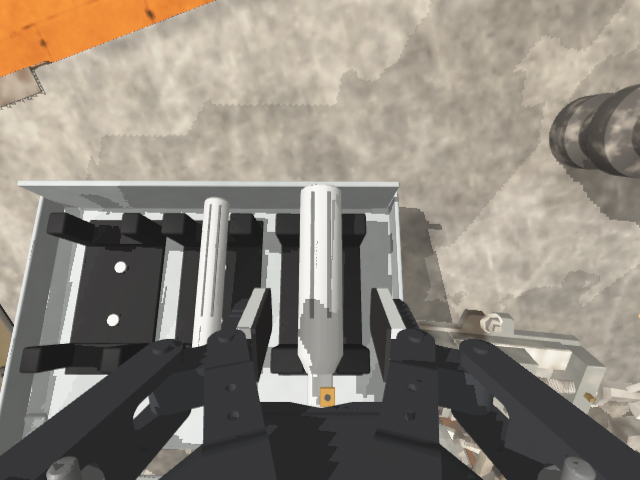

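The wrist view shows the thick bar centred at column 321 between the fingers (268 and 375). I'll go down and grip.

Request:
{"method": "arm_command", "body": {"increments": [0.06,0,0,2.5,0,0.06,0,0,2,0,0.06,0,0,0.8,0,-0.6,0,0,0,0,-0.6,0,0,0,0,-0.6,0,0,0,0,-0.6,0,0,0,0], "squeeze": 70}}

```text
time_s: 8.3
ee_pos: [545.0, -219.8, 75.7]
tool_rot: [0.001, 0.154, 0.988, -0.001]
wrist_force: [-1.5, -0.1, 4.1]
finger_gap: 22.7
grasp_force: 68.9
```

```bash
python3 w.py
```

```text
ee s,l,z [586.1 -43.4  75.7] cam-based [585.  -41.8  76.2] F [-1.5 -0.1  4.1] [-0.06  0.21 -0.03] gap 22.714890496307124 68.92306387424469 8.3
```

Request:
{"method": "arm_command", "body": {"increments": [-0.6,0.5,0,-0.87,0,-0.6,0.5,0,-0.87,0,-0.6,0.5,0,-0.87,0,-0.6,0,-2.8,0,0,-0.6,0,-2.8,0,0,-0.6,0,-2.8,0,0,-0.6,0,-2.8,0,0,-0.6,0,-2.8,0,0]}}

```text
time_s: 9.15
ee_pos: [486.2, -348.4, 100.1]
tool_rot: [-0.0, 0.154, 0.988, 0.0]
wrist_force: [1.3, -0.5, -3.4]
finger_gap: 23.1
grasp_force: 69.4
```

```bash
python3 w.py w5
```

```text
ee s,l,z [ 569.2 -183.7  100.1] cam-based [ 568.5 -182.3  100.7] F [ 1.3 -0.5 -3.4] [ 0.03 -0.07 -0.04] gap 23.057245263978167 69.37818825244904 9.15
```

View pics/w5.png

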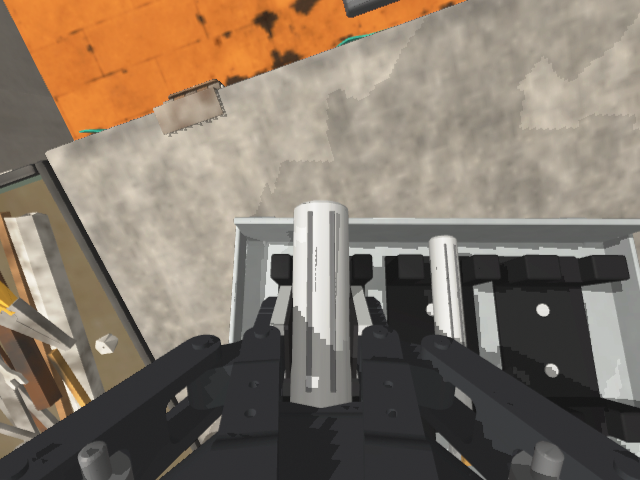

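The view shows the held bar at column 321, centred over the empty saddles (prongs 272–373). I'll lower it along the slope normal.

Request:
{"method": "arm_command", "body": {"increments": [-0.6,-0.5,0,0.87,0,-0.6,-0.5,0,0.87,0,-0.6,-0.5,0,0.87,0,-0.6,-0.5,0,0.87,0,-0.6,-0.4,0,0.7,0,-0.6,0,0,0,0]}}

```text
time_s: 9.8
ee_pos: [512.8, -357.1, 61.6]
tool_rot: [0.003, 0.154, 0.988, -0.002]
wrist_force: [-0.2, -0.3, -3.0]
finger_gap: 22.6
grasp_force: 69.7
```

```bash
python3 w.py
```

```text
ee s,l,z [ 597.2 -183.9   61.6] cam-based [ 595.6 -182.    61.8] F [-0.2 -0.3 -3. ] [-0.03  0.07  0.08] gap 22.62640170960286 69.67199206352234 9.8
```

Request:
{"method": "arm_command", "body": {"increments": [-0.6,0,0,0,0,-0.6,0,0,0,0]}}

```text
time_s: 10.05
ee_pos: [508.1, -354.0, 55.2]
tool_rot: [-0.002, 0.154, 0.988, 0.001]
wrist_force: [1.3, -1.5, -0.7]
finger_gap: 22.8
grasp_force: 69.9
```

```bash
python3 w.py
```

```text
ee s,l,z [ 591.8 -182.4   55.2] cam-based [ 591.8 -181.1   56.2] F [ 1.3 -1.5 -0.7] [-0.15 -0.18  0.06] gap 22.757876210146836 69.89782333374023 10.05
```

Request:
{"method": "arm_command", "body": {"increments": [0.06,0,0,0,0,0.06,0,0,0,0,0.06,0,0,0,0,0.06,0.5,0,-0.87,0,0.06,0.75,0,-1.3,0,0.06,1,0,-1.74,0,0.06,0,3.5,0,0,0.06,0,3.6,0,0]}}

```text
time_s: 10.9
ee_pos: [510.4, -281.1, 99.2]
tool_rot: [0.001, 0.156, 0.988, -0.001]
wrist_force: [-0.6, 0.7, -0.3]
finger_gap: 45.2
grasp_force: 0.0
```

Request:
{"method": "arm_command", "body": {"increments": [0.06,0,0,0,0,0.06,0,0,0,0]}}

```text
time_s: 11.1
ee_pos: [510.3, -280.3, 97.9]
tool_rot: [0.0, 0.154, 0.988, -0.0]
wrist_force: [-1.0, -0.2, 0.7]
finger_gap: 45.3
grasp_force: 0.0
```

```bash
python3 w.py; cat > edges.py <<'E'
from g import *
import sys
f=np.load("w.npy",allow_pickle=True).item();g=f["img"].max(2)
x0,x1=int(sys.argv[1]),int(sys.argv[2])
for r in map(int,sys.argv[3:]):print(r,x0,''.join('#' if v<75 else '.' if v<150 else 'O' for v in g[r,x0:x1]))
E
python3 edges.py 170 450 210 225 240 255 270 285 300
```

```text
ee s,l,z [ 571.4 -111.6   97.9] cam-based [ 570.6 -110.1   98.5] F [-1.  -0.2  0.7] [-0.03 -0.01 -0.01] gap 45.30218735826904 0.0 11.1
210 170 OOOOOOOOOOOOOOOOOOOOOOOOOOOOOOOOOOOOOOOOOOOOOOOOOOOOOOOOOOOOOOOOOOOOOOOOOOOOOOOOOOOOOOOOOOOOOOOOOOOOOOOOOOOOOOOOOOOOOOOOOOOOOOOOOOOOOOOOOOOOOOOOOOOOOOOOOOOOOOOOOOOOOOOOOOOOOOOOOOOOOOOOOOOOOOOOOOOOOOOOOOOOOOOOOOOOOOOOOOOOOOOOOOOOOOOOOOOOOOOOOOOOOOOOOOOOOOOOOOOOOOOOOOOOOOOOOOOOOOOO
225 170 ..............OOOOOOOOOOOOOOOOO.........................................................................................................................................................................................................................................................
240 170 OOOOOOOOOOOOOOOOOOOOOOOOOOOOOOOOO.OOOOOOOOOOOO...........................................................................................OOOOOOOOOOOOOOOOOOOOOOOOOO.....................................................................................................................
255 170 ######.OOOOOOOOOOOOOOOOOOOOOOOOO.OOOOOOOOOOO.......#################################......
[... 357 characters left out ...]
.OOOO.###################################..............###################################################################
285 170 ###.OOOOOOO..OOOOOOOOOOOOOO....OOOOOOOOOO.........#################################.....................################################.OOOOOOOOOO..OOOOOOOO..OOOO.############################.....................###################################################################
300 170 ##.OOOOOO..OOOOOOOOOOOOOOO...OOOOOOOOOO..........#############################.OOOOOOOOOOOO.#########.OO.###############################OOOOOOOOOO...OOOOOOOO...OO..############################......OO.#########.OOOOOOOOOOOO.########################################################
```

Pixel profiles: the thin bar spans columns 306–334 (centre 320.5), so it is centred in the gripper. The saddle_25 prongs centre at about 318. I'll go down and grip.

Request:
{"method": "arm_command", "body": {"increments": [0.06,-0.88,0,1.2,0,0.06,-0.88,0,1.2,0,0.06,-0.88,0,1.2,0,0.06,0,0,0,0,-0.8,0,0,0,0,-0.8,0,0,0,0,-0.8,0,0,0,0,-0.8,0,0,0,0], "squeeze": 60}}

```text
time_s: 11.95
ee_pos: [535.2, -289.3, 62.1]
tool_rot: [0.0, 0.154, 0.988, -0.001]
wrist_force: [-2.4, -1.1, 1.9]
finger_gap: 14.1
grasp_force: 58.7
```

```bash
python3 w.py
```

```text
ee s,l,z [ 597.9 -112.5   62.1] cam-based [ 597.1 -110.9   62.7] F [-2.4 -1.1  1.9] [-0.16  0.28 -0.03] gap 14.097039729610684 58.67773734033108 11.95
```

Request:
{"method": "arm_command", "body": {"increments": [-0.8,0.46,0,-0.8,0,-0.8,0.46,0,-0.8,0,-0.8,0.46,0,-0.8,0,-0.8,0.46,0,-0.8,0,-0.8,0,2.29,0,0,-0.8,0,2.29,0,0,-0.8,0,2.29,0,0,-0.8,0,0,0,0]}}

```text
time_s: 12.8
ee_pos: [538.9, -215.4, 93.5]
tool_rot: [0.0, 0.153, 0.988, 0.0]
wrist_force: [-0.6, 0.6, -1.9]
finger_gap: 14.3
grasp_force: 58.9
```

Request:
{"method": "arm_command", "body": {"increments": [-0.8,0,0,0,0,-0.8,0,0,0,0]}}

```text
time_s: 13.0
ee_pos: [538.5, -218.2, 93.5]
tool_rot: [0.0, 0.154, 0.988, -0.0]
wrist_force: [-0.5, -0.5, -1.8]
finger_gap: 14.0
grasp_force: 58.9
```

```bash
python3 w.py;python3 edges.py 240 420 200 210 220 230 240 250 260 270 280 290 300
```

```text
ee s,l,z [579.4 -43.8  93.5] cam-based [578.7 -42.3  94.1] F [-0.5 -0.5 -1.8] [-0.04  0.02  0.03] gap 13.973072867595363 58.891984820365906 13.0
200 240 OOOOOOOOOOOOOOOOOOOOOOOOOOOOOOOOOOOOOOOOOOOOOOOOOOOOOOOOOOOOOOOOOOOOOOOOOOOOOOOOOOOOOOOOOOOOOOOOOOOOOOOOOOOOOOOOOOOOOOOOOOOOOOOOOOOOOOOOOOOOOOOOOOOOOOOOOOOOOOOOOOOOOOOOOOOOOOOOOOOO
210 240 ................................................................OOOOOOOOOOOOO..OOOOOOOOOO...OOOOO.............................................................................OOOOOO
220 240 ................................................................OOOOOOOOOOOOO..OOOOOOOOOO...OOOOO...........................................................................OOOOOOOO
230 240 ...............................................................OOOOOOOOOOOOOO..OOOOOOOOOOO...OOOO....................................................................OOOOOOO........
240 240 OOOOOOOOOOOOOOOOOOOOOOOOOOOOOOOOOOOOOOOOOOOOOOOOOOOOOOOOOOOOOOOOOOOOOOOOOOOOO..OOOOOOOOOOO..OOOOO.OOOOOOOOOOOOOOOOOOOOOOOOOOOOOOOOOOOOOOOOOOOOOOOOOOOOOOOOOOOOOOOOOOOOOOOOOOO.......
250 240 ##
[... 423 characters left out ...]
################OOOOOOOOOOOOO...OOOOOOOOOOO...OOO...################################..................................OOOOOOOOOO.....
280 240 ##############....OOOO...............#########################.OOOOOOOOOOOOO...OOOOOOOOOOO...OOO...############################..OOOOOOOOOOO.........................OOOOOOOOOO.....
290 240 ##############...OOOOOOOOOOOOOOOOOOO.############OOOOOOOOOOOO..OOOOOOOOOOOOO...OOOOOOOOOOO...OOO...##..OOOOOOOOOO##############..OOOOOOOOOOO..........................OOOOOOOOOO....
300 240 #############...OOOOOOOOOOOOOOOOOO.############OOOOOOOOOOOO.####.OOOOOOOOOOO...OOOOOOOOOOO...OOO..####.OOOOOOOOOOOO#############.OO..OOOOOOO..........................OOOOOOOOOO....
```

Profiles put the bar at 320.8 and the slot centre at about 322, so I'll add 0.5 mm and lower.

Request:
{"method": "arm_command", "body": {"increments": [-0.8,-0.4,0.05,0.7,0,-0.8,-0.4,0,0.7,0,-0.8,-0.35,0,0.6,0,-0.8,-0.15,0,0.26,0,-0.8,0,0,0,0,-0.8,0,0,0,0]}}

```text
time_s: 13.65
ee_pos: [551.2, -221.1, 70.4]
tool_rot: [-0.0, 0.154, 0.988, 0.0]
wrist_force: [0.1, 0.2, -2.3]
finger_gap: 13.9
grasp_force: 58.9
```

```bash
python3 w.py;python3 edges.py 240 420 220 230 240 250 260 270 280
```

```text
ee s,l,z [592.4 -42.7  70.4] cam-based [591.8 -41.3  71. ] F [ 0.1  0.2 -2.3] [0.01 0.02 0.02] gap 13.923775913107717 58.88521648943424 13.65
220 240 ...............................................................OOOOOOOOOOOOOO..OOOOOOOOOOO..OOOO.............................................................................OOOOOOO
230 240 OOOOOOOOOOOOOOOOOO.########################################.OOOOOOOOOOOOOOOOO..OOOOOOOOOOO..OOOO..OO.########################################.OOOOOOOOOOOOOOOOOOOOOOOOOOOOOOOOOOOOOO
240 240 #####.....OOOOOOO.#############################################.OOOOOOOOOOOOO..OOOOOOOOOOO..OOOOO..###########################################....OOOOOOOOOOOOOOOOOOOOOOOOOOOOOOOOOO
250 240 ####.............##############################################OOOOOOOOOOOOOO..OOOOOOOOOOO..OOOOO..###########################################......................OOOOOOOOO.OOOOOO
260 240 ####.................##########################################OOOOOOOOOOOOO...OOOOOOOOOOO..OOOOO..########################################....................................OOOOO
270 240 ###.........................###################################OOOOOOOOOOOOOO..OOOOOOOOOOO...OOOO..################################............................................OOOOO
280 240 ###...OOOOOOOOOOOOOOOOOOOOOO.#################################.OOOOOOOOOOOOOO..OOOOOOOOOOO...OOOO..################################................OOOOOOOOOOOOOOOOOOOOOOOOOOOOOOOOO
```

Request:
{"method": "arm_command", "body": {"increments": [-0.8,-0.07,0,0.13,0,-0.8,-0.05,0,0.09,0,-0.8,0,0,0,0,-0.8,0,0,0,0]}}

```text
time_s: 14.1
ee_pos: [552.1, -221.5, 69.6]
tool_rot: [-0.0, 0.154, 0.988, -0.0]
wrist_force: [-5.6, 1.7, 4.7]
finger_gap: 14.5
grasp_force: 59.7
```

Contact is felt on the slot floor, so I'll release, lift clear and check.

Request:
{"method": "arm_command", "body": {"increments": [-0.1,0,0,0,0,0.06,0,0,0,0,0.06,0,0,0,0,0.06,0.5,0,-0.87,0,0.06,0.75,0,-1.3,0,0.06,1,0,-1.74,0,0.06,0,0,0,0,0.06,0,0,0,0]}}

```text
time_s: 14.9
ee_pos: [531.2, -214.8, 108.1]
tool_rot: [0.001, 0.154, 0.988, -0.0]
wrist_force: [0.1, -1.1, 0.1]
finger_gap: 44.9
grasp_force: 0.0
```

```bash
python3 w.py;python3 edges.py 230 420 220 240 245 250 255 260 270 290
python3 - <<'E'
from g import *
f=np.load("w.npy",allow_pickle=True).item();c=cam(f)
print([[int(v) for v in proj(c,B(618,c[1]@Y,x,z))] for x,z in((-60,37),(60,37),(-60,45),(60,45),(-47,40),(-33,40))])
print(f["img"].max(2)[215:260,320])
E
```

```text
ee s,l,z [571.4 -42.8 108.1] cam-based [570.5 -41.3 108.6] F [ 0.1 -1.1  0.1] [-0.02 -0.05  0.05] gap 44.94821229643985 0.0 14.9
220 230 .............................................................................................................................................................................OOOOOOOOOOOOOOOOO
240 230 O...................OOOOOOOOOOOOOOOOOOO...................OOOOOOOOOOOOOOOOOO..OOOOOOOOOO..OOOOOOOO..OOO..OOOOOOOOO........................OOOOOOOOOOOOO.............OOOOOOOOOO................
245 230 OOOOOOOOOOOOOOOOOOOOOOOOOOOOOOOOOOOOOOOOOOOOOOOOOOOOOOOOOOOOOOOOOOOOOOOOOOOOOOOOOOOOOOOO..OOOOOOOO..OOO.OOOOOOOOOOOOO..............OOOOOOOOOOOOOOOOOOOOOOOOOOOOOOOOOOOOOOOOOOO................
250 230 #############################OOOOOOOOOOOO.###################################.OOOOOOOOOO..OOOOOOOO...O...##################################......OOOOOOOOOOOOOOOOOOOOOOOOOOOOO................
255 230 #############################....OOOOOOOO.###################################.OOOOOOOOOO..OOOOOOOO...OO..##################################......OOOOOOOOOOOOOOOOOOOOOO
[... 177 characters left out ...]
.OOOOOOOOOOOOOOOOOOOOOOOOOOOOO...............
270 230 ############################..............###################################.OOOOOOOOOO..OOOOOOOO..OOO..#################################.............................OOOOOOOOO..............
290 230 #######################OOOOOOOOOOOO.#####OOOOOOO.############################OOOOOOOOOOO..OOOOOOOO..OOOO..##########################..........#####OOOOOOOOOOOOOOOOOOOOOOOOOOOOOO.............
[[320, 227], [320, 454], [320, 223], [320, 461], [320, 247], [320, 272]]
[216 207 168 104 105 106 106 106 140 222 227 248 247 247 247 247 247 242
 226 226 226 226 226 226 226 226 226 226 226 226 227 227 227 227 227 227
 227 227 227 231 244 244 244 243 243]
```

Profiles: the thin bar sits straight at column 321, slot centre at 320.5, with its lower end near x=-60. Now the thick bar.

Request:
{"method": "arm_command", "body": {"increments": [0.06,0,-2.8,0,0,0.06,0,-2.8,0,0,0.06,0,-2.8,0,0,0.06,0,-2.8,0,0,0.06,0,-2.8,0,0,0.06,0,0,0,0,0.06,0,0,0,0]}}

```text
time_s: 15.65
ee_pos: [487.8, -348.0, 106.3]
tool_rot: [-0.001, 0.155, 0.988, 0.001]
wrist_force: [1.3, 1.1, -0.3]
finger_gap: 44.9
grasp_force: 0.0
```

```bash
python3 w.py;python3 edges.py 230 420 230 240 245 250 255 260 270 290
python3 - <<'E'
from g import *
f=np.load("w.npy",allow_pickle=True).item();c=cam(f)
print([[int(v) for v in proj(c,B(618,c[1]@Y,x,25.5))] for x in(-66,-63,-60,-57)],f["img"].max(2)[215:260,320])
E
```

```text
ee s,l,z [ 570.6 -182.9  106.3] cam-based [ 570.2 -181.5  107. ] F [ 1.3  1.1 -0.3] [-0.03 -0.    0.02] gap 44.87232934325491 0.0 15.65
230 230 OOOOOOOOOO..............................................................OOOOOOOOOOOOOOOOOOOOOOOOOOOOOOOOOOOOO.................................................................................
240 230 OOOOOOOOOO.......O................O..OOOOOOOOOOOOOOOOOOOOO..............OOOOOOOOOOO...OOOOOOOOOOOOO.OOOOOOOOO.................................................................................
245 230 OOOOOOOOO........O................OOOOOOOOOOOOOOOOOOOOOOOOOOOOOOOOOOOOOOOOOOOOOOOOO...OOOOOOOOOOOOO.OOOOOOOOO..............................OOOOOOOOOOOOOOOOOOOOOOOOOOOOOOOOOOOOOOOOOOOOOOOOOOO
250 230 OOOOOOOOO.......OO................OOOOOOO.##################OOOOOOOOOOOOOOOOOOOOOOO...OOOOOOOOOOOOO..O..OOOOO...........###################OOOOOOOOOOOOOOOOOOOOOOOO.########################.O
255 230 OOOOOOOOO......................OOOOOOOOOO.#############################..OOOOOOOOOO...OOOOOOOOOOOO......OOOO....###########################OOOOOOOOOOOOO########
[... 160 characters left out ...]
##################.OOOOOOOOOOOO.#####################################
270 230 OOOOOOOO.......................OOOOOOOOOO##############################..OOOOOOOOOO.OOOOOOOOOOOOOO.....OOOOO....############################............######################################
290 230 OOOOOOO................OOOOOOOOOOOO.#####OOOOOOO#######################OOOOOOOOOOO...OOOOOOOOOOOOOO...OOOOOO.....###################.........######OOOOOOOOOOO.###############################
[[320, 225], [320, 229], [320, 234], [320, 239]] [212 214 212 181 121 102 102 125 191 221 244 244 244 244 244 244 244 244
 244 244 244 244 244 244 244 244 244 244 245 250 250 250 250 250 250 250
 250 250 250 250 250 250 250 250 250]
```

Request:
{"method": "arm_command", "body": {"increments": [0.06,-0.67,0,1.19,0,0.06,-0.67,0,1.19,0,0.06,-0.67,0,1.19,0,0.06,-0.67,0,1.17,0,0.06,0,0,0,0,-0.6,0,0,0,0,-0.6,0,0,0,0,-0.6,0,0,0,0], "squeeze": 70}}

```text
time_s: 16.5
ee_pos: [513.7, -356.1, 60.2]
tool_rot: [0.0, 0.154, 0.988, 0.0]
wrist_force: [1.1, 0.1, -1.2]
finger_gap: 22.9
grasp_force: 68.6
```

Request:
{"method": "arm_command", "body": {"increments": [-0.6,0,0,0,0]}}

```text
time_s: 16.6
ee_pos: [513.7, -356.0, 60.2]
tool_rot: [0.0, 0.154, 0.988, 0.0]
wrist_force: [0.7, 0.4, -0.3]
finger_gap: 22.5
grasp_force: 68.6
```

```bash
python3 w.py
```

```text
ee s,l,z [ 597.8 -182.7   60.2] cam-based [ 597.1 -181.2   60.9] F [ 0.7  0.4 -0.3] [ 0.14 -0.05  0.02] gap 22.534195150403978 68.59502971172333 16.6
```

Request:
{"method": "arm_command", "body": {"increments": [-0.6,0.3,0,-0.93,0,-0.6,0.48,0,-0.83,0,-0.6,0.48,0,-0.83,0,-0.6,0.48,0,-0.83,0,-0.6,0,2.3,0,0,-0.6,0,2.4,0,0,-0.6,0,2.3,0,0,-0.6,0,0,0,0]}}

```text
time_s: 17.45
ee_pos: [518.6, -281.8, 94.6]
tool_rot: [-0.0, 0.153, 0.988, 0.001]
wrist_force: [-0.8, -0.0, -3.6]
finger_gap: 22.9
grasp_force: 69.2
```

Request:
{"method": "arm_command", "body": {"increments": [-0.6,0,0,0,0,-0.6,0,0,0,0]}}

```text
time_s: 17.65
ee_pos: [518.3, -284.8, 94.6]
tool_rot: [0.0, 0.155, 0.988, -0.0]
wrist_force: [-0.0, 0.3, -4.0]
finger_gap: 22.7
grasp_force: 69.2
```

```bash
python3 w.py;python3 edges.py 220 420 190 220 240 250 255 260 270 290
```

```text
ee s,l,z [ 580.4 -113.4   94.6] cam-based [ 579.7 -111.8   95.3] F [-0.   0.3 -4. ] [-0.03  0.   -0.03] gap 22.71179537923285 69.24326956272125 17.65
190 220 OOOOOOOOOOOOOOOOOOOOOOOOOOOOOOOOOOOOOOOOOOOOOOOOOOOOOOOOOOOOOOOOOOOOOOOOOOOOOOOOOOOOOOOOOOOOOOOOOOOOOOOOOOOOOOOOOOOOOOOOOOOOOOOOOOOOOOOOOOOOOOOOOOOOOOOOOOOOOOOOOOOOOOOOOOOOOOOOOOOOOOOOOOOOOOOOOOOOOOOO
220 220 ..........................................................................OOOOOOOOOOOOOO.....OOOOOOOOOOOOOOOOO.....OOOOOOOOO............................................................................
240 220 O.#####################OOOOOOOOOOOOOOOOOOOOOOOOO.#########################OOOOOOOOOOOOOOO....OOOOOOOOOOOOOOOOO.....OOOOOOOOO....##########################..........................####################
250 220 ###################################.....OOOOOOOO.#########################OOOOOOOOOOOOOO....OOOOOOOOOOOOOOOOOO.....OOOOOOOOO.....#########################.............#################################
255 220 ###################################.............##########################OOOOOOOOOOOOOO....OOOOOOOOOOOOOOOOOO.....OOOOOOOOO.....#########################.............#################################
260 220 ###################################.............#########################.OOOOOOOOOOOOOO....OOOOOOOOOOOOOOOOOO.....OOOOOOOOO.....##########################............#################################
270 220 ##################################.....................##################.OOOOOOOOOOOOOO....OOOOOOOOOOOOOOOOOO.....OOOOOOOOO.....##################.....................################################
290 220 #################################....OOOOOOOOOOOOOOOOOOO###OOOOOOOOOOOO.#OOOOOOOOOOOOOOO....OOOOOOOOOOOOOOOOOO.....OOOOOOO.......##..OOOOOOOOO.###.......................###############################
```

Profiles: the bar is centred at 321.2 and the saddle_25 prongs at 321.3. I'll lower it.

Request:
{"method": "arm_command", "body": {"increments": [-0.6,-0.4,0,0.7,0,-0.6,-0.4,0,0.7,0,-0.6,-0.4,0,0.7,0,-0.6,-0.2,0,0.35,0,-0.6,0,0,0,0,-0.6,0,0,0,0]}}

```text
time_s: 18.3
ee_pos: [531.8, -288.4, 69.4]
tool_rot: [-0.0, 0.154, 0.988, 0.0]
wrist_force: [-0.6, 0.1, -4.6]
finger_gap: 22.7
grasp_force: 69.2
```

```bash
python3 w.py;python3 edges.py 220 420 220 230 240 250 260
```

```text
ee s,l,z [ 594.4 -112.7   69.4] cam-based [ 593.8 -111.3   70.1] F [-0.6  0.1 -4.6] [0.04 0.04 0.03] gap 22.68602599037568 69.23386573791504 18.3
220 220 OOOOOOOOOOOO............................OOOOOOOOOOOOOOOOO.................OOOOOOOOOOOOOOO..OOOOOOOOOOOOOOOOOOOO...OOOOOOOOOOOO..........................................................OOOOOOOOOOO.....
230 220 ###########OOOOOOOOOOOOOOOOOOOOOOOOOO.################################.OOOOOOOOOOOOOOOOOO..OOOOOOOOOOOOOOOOOOOO..OOOOOOOOOOOOO...#################################..........OOOOOOOOOOOOOOOO.###########
240 220 ########################......OOOOOO.#####################################OOOOOOOOOOOOOOO.OOOOOOOOOOOOOOOOOOOOO..OOOOOOOOOOOOO..###################################.........OOO.########################
250 220 #######################.............######################################OOOOOOOOOOOOOOOOOOOOOOOOOOOOOOOOOOOOO.OOOOOOOOOOOOOO...##################################.............########################
260 220 #######################.....................#############################.OOOOOOOOOOOOOOOOOOOOOOOOOOOOOOOOOOOOO.OO.OOOOOOOOOOO...###########################....................########################
```

Request:
{"method": "arm_command", "body": {"increments": [-0.6,-0.07,0,0.13,0,-0.6,-0.06,0,0.1,0,-0.6,0,0,0,0,-0.6,0,0,0,0]}}

```text
time_s: 18.75
ee_pos: [533.1, -288.9, 67.7]
tool_rot: [0.0, 0.154, 0.988, -0.0]
wrist_force: [-0.5, 0.4, -2.9]
finger_gap: 23.0
grasp_force: 69.4
```

Request:
{"method": "arm_command", "body": {"increments": [-0.3,0,0,0,0,0.06,0,0,0,0,0.06,0,0,0,0,0.06,0.5,0,-0.87,0,0.06,0.75,0,-1.3,0,0.06,1,0,-1.74,0,0.06,1.5,0,-1.5,0,0.06,0,0,0,0]}}

```text
time_s: 19.55
ee_pos: [497.8, -278.1, 124.8]
tool_rot: [0.002, 0.154, 0.988, -0.001]
wrist_force: [1.0, -0.2, -0.0]
finger_gap: 45.4
grasp_force: 0.0
```

Request:
{"method": "arm_command", "body": {"increments": [0.06,2,0,-3,0,0.06,2,0,-4,0,0.06,0,0,-4,0,0.06,0,0,0,0,0.06,0,0,0,0]}}

```text
time_s: 20.05
ee_pos: [459.9, -265.7, 232.8]
tool_rot: [0.001, 0.154, 0.988, -0.001]
wrist_force: [-0.2, -0.6, -1.1]
finger_gap: 44.8
grasp_force: 0.0
```

```bash
python3 w.py w6; python3 - <<'E'
from g import *
a=np.load("w.npy",allow_pickle=True).item();C=cam(a)
b=grab_frame("scene")["img"][130:370,270:440];b=cv2.resize(b,None,fx=2,fy=2,interpolation=cv2.INTER_CUBIC)
c=np.zeros((480,340+420,3),np.uint8);c[:,:340]=b;c[:,340:]=a["img"][:,110:530];cv2.imwrite("pics/c6.png",c[...,::-1])
for n,l,z in(("b25",-111.5,32.5),("b16",-41.5,37)):print(n,[np.round(proj(C,B(618,l,x,z)),1) for x in(-60,0,40)])
E
```

```text
ee s,l,z [ 519.  -112.9  232.8] cam-based [ 517.9 -111.4  233.3] F [-0.2 -0.6 -1.1] [0.03 0.02 0.01] gap 44.800891912648595 0.0 20.05
b25 [array([320.6, 248.1]), array([320.6, 309.2]), array([320.6, 352.9])]
b16 [array([391.5, 247.2]), array([394.5, 309.1]), array([396.6, 353.4])]
```

View pics/c6.png

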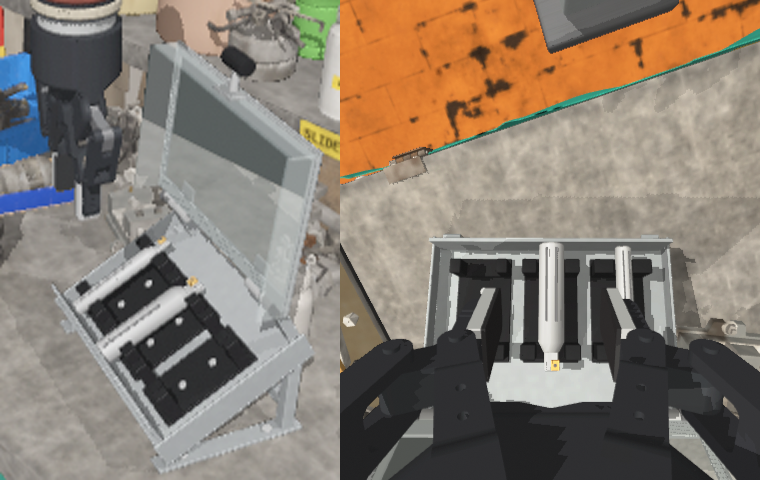

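The bars lie as wanted: the thick one is in the middle block, the thin one in the left block, and the widest saddles are empty. The cover leans slightly further back than before, with its knob at about (388,160) in the scene view. I'll triangulate the knob.

```bash
python3 - <<'E'
from g import *
T=cam(grab_frame("top"));S=cam(grab_frame("scene"))
def blob(c,u,v,w=22):
    u,v=int(u),int(v);g=c[2]["img"][v-w:v+w,u-w:u+w].max(2);n,l,s,q=cv2.connectedComponentsWithStats((g<60).astype(np.uint8))
    return sorted([(s[i,4],*(q[i]+[u-w,v-w]).round(1),s[i,2],s[i,3]) for i in range(1,n)],reverse=True)[:3]
print(blob(S,388,160))
for sh in(660,675,690):print(sh,proj(T,W(sh,-113.3,342)))
p=proj(T,W(675,-113.3,342));bt=blob(T,*p,30);print(bt)
P,e=tri([ray(S,*blob(S,388,160)[0][1:3]),ray(T,*bt[0][1:3])]);print(P@X,P@Y,P[2],e)
E
```

```text
[(np.int32(152), np.float64(388.6), np.float64(160.5), np.int32(18), np.int32(14))]
660 (np.float64(426.45787190204624), np.float64(193.74767797224598))
675 (np.float64(429.30455911845763), np.float64(183.6655597518337))
690 (np.float64(432.1372607057668), np.float64(173.63297446401134))
[(np.int32(270), np.float64(429.0), np.float64(184.5), np.int32(26), np.int32(16))]
673.6459877104609 -113.17542638997828 341.81214797840164 [np.float64(0.16658088317446598), np.float64(0.16658088317453718)]
```

Request:
{"method": "arm_command", "body": {"increments": [0.4,0,0,-4.2,0,0.4,0,0,-4.2,0,0.4,0,0,-4.2,0,0.4,0,0,-4.2,0,0.4,-3.9,0,0,0,0.4,-3.9,0,0,0,0.4,-3.9,0,0,0,0.4,-3.9,0,0,0]}}

```text
time_s: 21.05
ee_pos: [609.2, -313.1, 397.3]
tool_rot: [-0.001, 0.154, 0.988, 0.001]
wrist_force: [-0.5, 0.4, -0.6]
finger_gap: 59.7
grasp_force: 0.0
```

Request:
{"method": "arm_command", "body": {"increments": [0.4,0,0,0,0,0.4,0,0,0,0]}}

```text
time_s: 21.25
ee_pos: [608.2, -312.8, 396.1]
tool_rot: [-0.002, 0.154, 0.988, 0.001]
wrist_force: [-0.1, 0.3, 0.3]
finger_gap: 59.8
grasp_force: 0.0
```

```bash
python3 w.py; python3 - <<'E'
from g import *
f=np.load("w.npy",allow_pickle=True).item();c=cam(f);u=np.round(proj(c,W(673.6,-113.2,341.8)),1);print(u)
g=f["img"].max(2);x,y=int(u[0]),int(u[1]);w=40
n,l,s,q=cv2.connectedComponentsWithStats((g[y-w:y+w,x-w:x+w]<60).astype(np.uint8));print([(s[i],q[i]+[x-w,y-w]) for i in range(1,n) if s[i,4]>80])
E
```

```text
ee s,l,z [ 674.5 -112.7  396.1] cam-based [ 674.6 -111.4  397.2] F [-0.1  0.3  0.3] [0.   0.02 0.  ] gap 59.78848629294623 0.0 21.25
[317.1 262.5]
[(array([  15,   26,   56,   29, 1533], dtype=int32), array([319.05022831, 261.56947162]))]
```

Request:
{"method": "arm_command", "body": {"increments": [0.4,0,-0.05,2.4,0,0.4,0,0,2.4,0,0.4,0,0,2.4,0,0.4,0,0,0,0,-0.4,0,0,0,0,-0.4,0,0,0,0,-0.4,0,0,0,0,-0.4,0,0,0,0], "squeeze": 40}}

```text
time_s: 22.1
ee_pos: [607.8, -313.8, 330.4]
tool_rot: [0.001, 0.154, 0.988, -0.001]
wrist_force: [-2.7, -0.8, 5.9]
finger_gap: 33.1
grasp_force: 43.1
```

```bash
python3 w.py; python3 - <<'E'
import numpy as np
# phi from 92 down to -33.9 (shut ~ -11.6-22.8=-34.4), overshoot a little handled later
p=np.radians(np.linspace(92,-34.4,25));s=-196*np.cos(p);z=147+196*np.sin(p)
for i,(a,b) in enumerate(zip((-np.diff(s)/10).round(2),(-np.diff(z)/10).round(2))):print(f"-0.4, {a}, 0, {b}, 0,",end=" " if (i+1)%8 else "\n")
E
```

```text
ee s,l,z [ 674.5 -113.8  330.4] cam-based [ 673.4 -112.   330.8] F [-2.7 -0.8  5.9] [ 0.01  0.42 -0.04] gap 33.12582729224204 43.05530369281769 22.1
-0.4, 1.8, 0, 0.02, 0, -0.4, 1.79, 0, 0.19, 0, -0.4, 1.77, 0, 0.35, 0, -0.4, 1.73, 0, 0.51, 0, -0.4, 1.67, 0, 0.67, 0, -0.4, 1.61, 0, 0.82, 0, -0.4, 1.52, 0, 0.96, 0, -0.4, 1.43, 0, 1.1, 0,
-0.4, 1.32, 0, 1.22, 0, -0.4, 1.2, 0, 1.34, 0, -0.4, 1.08, 0, 1.44, 0, -0.4, 0.94, 0, 1.54, 0, -0.4, 0.79, 0, 1.62, 0, -0.4, 0.64, 0, 1.68, 0, -0.4, 0.49, 0, 1.73, 0, -0.4, 0.32, 0, 1.77, 0,
-0.4, 0.16, 0, 1.79, 0, -0.4, -0.01, 0, 1.8, 0, -0.4, -0.17, 0, 1.79, 0, -0.4, -0.33, 0, 1.77, 0, -0.4, -0.5, 0, 1.73, 0, -0.4, -0.65, 0, 1.68, 0, -0.4, -0.8, 0, 1.61, 0, -0.4, -0.95, 0, 1.53, 0,
```

Request:
{"method": "arm_command", "body": {"increments": [-0.4,1.8,0,0.02,0,-0.4,1.79,0,0.19,0,-0.4,1.77,0,0.35,0,-0.4,1.73,0,0.51,0,-0.4,1.67,0,0.67,0,-0.4,1.61,0,0.82,0,-0.4,1.52,0,0.96,0,-0.4,1.43,0,1.1,0]}}

```text
time_s: 22.95
ee_pos: [482.0, -273.2, 286.0]
tool_rot: [0.004, 0.154, 0.988, -0.001]
wrist_force: [-3.0, 1.6, 9.1]
finger_gap: 33.0
grasp_force: 45.7
```

```bash
python3 w.py
```

```text
ee s,l,z [ 542.3 -113.4  286. ] cam-based [ 540.5 -111.7  286.1] F [-3.   1.6  9.1] [ 0.14 -0.04 -0.03] gap 32.985532325103634 45.71791470050812 22.95
```

Request:
{"method": "arm_command", "body": {"increments": [-0.4,1.32,0,1.22,0,-0.4,1.2,0,1.34,0,-0.4,1.08,0,1.44,0,-0.4,0.94,0,1.54,0,-0.4,0.79,0,1.62,0,-0.4,0.64,0,1.68,0,-0.4,0.49,0,1.73,0,-0.4,0.32,0,1.77,0]}}

```text
time_s: 23.8
ee_pos: [415.2, -251.5, 158.5]
tool_rot: [-0.001, 0.154, 0.988, 0.0]
wrist_force: [-7.1, 3.3, 5.7]
finger_gap: 33.1
grasp_force: 53.1
```

Request:
{"method": "arm_command", "body": {"increments": [-0.4,0.16,0,1.79,0,-0.4,-0.01,0,1.8,0,-0.4,-0.17,0,1.79,0,-0.4,-0.33,0,1.77,0,-0.4,-0.5,0,1.73,0]}}

```text
time_s: 24.3
ee_pos: [423.0, -253.9, 68.0]
tool_rot: [-0.002, 0.154, 0.988, 0.0]
wrist_force: [-5.6, 1.2, 2.0]
finger_gap: 33.2
grasp_force: 53.9
```

```bash
python3 w.py
```

```text
ee s,l,z [ 480.2 -113.    68. ] cam-based [ 480.1 -111.6   69. ] F [-5.6  1.2  2. ] [ 0.01  0.51 -0.01] gap 33.208593373398124 53.886176347732544 24.3
```

Request:
{"method": "arm_command", "body": {"increments": [-0.4,-0.65,0,1.68,0,-0.4,-0.8,0,1.61,0,-0.4,-0.48,0,0.76,0,-0.4,-0.47,0,0.77,0,-0.4,0,0,0,0,-0.4,0,0,0,0]}}

```text
time_s: 24.95
ee_pos: [445.7, -261.3, 19.7]
tool_rot: [-0.002, 0.154, 0.988, 0.0]
wrist_force: [-6.3, -1.1, -4.6]
finger_gap: 33.0
grasp_force: 52.9
```

```bash
python3 w.py
```

```text
ee s,l,z [ 504.1 -113.1   19.7] cam-based [ 504.  -111.7   20.6] F [-6.3 -1.1 -4.6] [-0.2   0.33 -0.02] gap 32.96748304396119 52.902615666389465 24.95
```

Request:
{"method": "arm_command", "body": {"increments": [-0.4,-0.17,0,0.25,0,-0.4,-0.17,0,0.25,0,-0.4,0,0,0,0,-0.4,0,0,0,0]}}

```text
time_s: 25.4
ee_pos: [446.5, -261.6, 18.4]
tool_rot: [-0.007, 0.154, 0.988, 0.002]
wrist_force: [-26.0, 10.6, 29.5]
finger_gap: 33.0
grasp_force: 57.1
```

```bash
python3 w.py
```

```text
ee s,l,z [ 505.  -113.1   18.4] cam-based [ 506.3 -111.9   20.1] F [-26.   10.6  29.5] [ 1.34  3.8  -0.22] gap 32.99883011817577 57.07430183887482 25.4
```

A hard stop is felt, so the cover is shut. I'll relax, release, and retreat straight up and forward.

Request:
{"method": "arm_command", "body": {"increments": [-0.4,0.17,0,-0.25,0,-0.4,0.12,0,-0.18,0,0.3,0,0,0,0,0.3,0,0,0,0,0.3,0,0,0,0,0.3,0,0,-3,0,0.3,0,0,-5,0,0.3,2,0,-4,0]}}

```text
time_s: 26.25
ee_pos: [430.4, -256.8, 143.4]
tool_rot: [0.002, 0.154, 0.988, -0.001]
wrist_force: [-0.2, -0.9, 0.5]
finger_gap: 55.6
grasp_force: 0.0
```

Request:
{"method": "arm_command", "body": {"increments": [0.3,2,4,-3,0,0.3,0,4,0,0,0.3,0,4,0,0,0.3,0,4,0,0,0.3,0,4,0,0,0.3,0,0,0,0]}}

```text
time_s: 26.85
ee_pos: [472.3, -58.9, 168.8]
tool_rot: [0.001, 0.151, 0.988, 0.001]
wrist_force: [-0.0, -0.6, -0.1]
finger_gap: 55.5
grasp_force: 0.0
```

```bash
cp m1.py m2.py; python3 - <<'E'
from g import *
print(state()["ee_pos"],state()["wrist_force"])
T=cam(grab_frame("top"));S=cam(grab_frame("scene"))
def blob(c,p,w=14):
    u,v=map(int,p);g=c[2]["img"][v-w:v+w,u-w:u+w].max(2);n,l,s,q=cv2.connectedComponentsWithStats((g<60).astype(np.uint8))
    return sorted([(s[i,4],*(q[i]+[u-w,v-w]).round(1),s[i,2],s[i,3]) for i in range(1,n)],reverse=True)[:2]
k=W(505.3,-113,36.3);a,b=blob(T,proj(T,k)),blob(S,proj(S,k));print(proj(T,k),a,proj(S,k),b)
P,e=tri([ray(T,*a[0][1:3]),ray(S,*b[0][1:3])]);print("knob s,l,z",P@X,P@Y,P[2],e)
cv2.imwrite("pics/end.png",cv2.resize(S[2]["img"][130:370,270:440],None,fx=2,fy=2)[...,::-1])
E
```

```text
[472.25113279 -58.87973592 168.77479144] [-0.01636145 -0.64011134 -0.08812988]
(np.float64(366.98399960181723), np.float64(292.57449508116883)) [(np.int32(104), np.float64(366.4), np.float64(294.0), np.int32(16), np.int32(11))] (np.float64(301.832546308798), np.float64(317.4520019968785)) [(np.int32(126), np.float64(300.7), np.float64(316.9), np.int32(14), np.int32(16))]
knob s,l,z 502.6103712556157 -112.56486632464805 38.235061714543704 [np.float64(0.45956080894143736), np.float64(0.45956080894138457)]
```

The knob measures 0.01–0.02 rad from my shut estimate. To be sure, I'll press it down once more from above with shut fingers.

Request:
{"method": "arm_command", "body": {"increments": [-1,-0.7,-4,0,0,-1,-0.7,-4,0,0,-1,-0.7,-4,0,0,-1,-0.7,-4,0,0,-1,-0.7,-4.1,0,0,-1,0,0,4,0,-1,0,0,4,0,-1,0,0,2,0]}}

```text
time_s: 27.75
ee_pos: [440.3, -265.2, 64.5]
tool_rot: [-0.002, 0.156, 0.988, 0.001]
wrist_force: [-0.6, -0.3, -0.7]
finger_gap: -0.1
grasp_force: 0.0
```

Request:
{"method": "arm_command", "body": {"increments": [-1,0,0,0.9,0,-1,0,0,0,0,-1,0,0,0,0]}}

```text
time_s: 28.05
ee_pos: [443.7, -265.8, 60.5]
tool_rot: [0.001, 0.155, 0.988, -0.001]
wrist_force: [-0.5, -0.2, 0.6]
finger_gap: -0.2
grasp_force: 0.0
```

Request:
{"method": "arm_command", "body": {"increments": [-1,0,0.3,0.9,0,-1,0,0,0.3,0,-1,0,0,0,0,-1,0,0,0,0]}}

```text
time_s: 28.45
ee_pos: [444.9, -262.1, 48.3]
tool_rot: [0.001, 0.154, 0.988, -0.0]
wrist_force: [-0.3, 0.6, 4.7]
finger_gap: -0.3
grasp_force: 2.3
```

Request:
{"method": "arm_command", "body": {"increments": [-1,0,0,0.3,0,-1,0,0,0,0,-1,0,0,0,0]}}

```text
time_s: 28.75
ee_pos: [445.1, -262.3, 47.9]
tool_rot: [0.0, 0.154, 0.988, -0.0]
wrist_force: [-7.7, 6.3, 21.5]
finger_gap: 0.2
grasp_force: 10.6
```

It moved under 0.5 mm against 21 N, so it is firmly shut. I'll retreat and hand in.

Request:
{"method": "arm_command", "body": {"increments": [-1,0,0,-3,0,-1,0,0,-5,0,-1,1,0,-5,0,-1,2,0,0,0,-1,0,0,0,0,-1,0,0,0,0,-1,0,0,0,0]}}

```text
time_s: 29.45
ee_pos: [415.3, -252.1, 171.4]
tool_rot: [-0.001, 0.154, 0.988, 0.001]
wrist_force: [-0.5, 0.6, -0.8]
finger_gap: 0.1
grasp_force: 0.0
```

```bash
python3 -c "
from rig import *
s=state();print(s['ee_pos'],s['wrist_force'],s['time_s']);print(job_done())"
```

```text
[ 415.30246463 -252.1468566   171.37523615] [-0.53760667  0.55471165 -0.83178307] 29.45
the job is handed in; nothing more can be done
None
```

The two bars are swapped into their own saddles, the widest pair is empty, and the cover is pressed fully shut; I handed the job in at 29.5 s with the arm clear, and no verdict came back.

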